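# Rock the pendulum angle gauge on the sprung stud until it reads the mark, and hold it

## Robot

A 7-joint arm with a two-finger parallel gripper is mounted at the origin on the work surface. World frame = base frame: x ahead of the robot, y to its left, z up, the work surface at z = 0. Lengths are in m, angles in rad, forces in N, time in s.
With the tool pointing down it reaches from about 0.4 to 0.85 m from the base axis. Payload 4.5 kg.
Tool frame: the origin (TCP) lies between the finger pads, 19 mm behind the fingertips; this is the grasp point; z points along the fingers, y is the line along which they close (so a half turn about z gives the same grasp; the last joint's range is limited). The gripper opens to 88 mm and grips with 3 to 60 N. Pads are 18 mm wide; open, the fingers measure 123 mm over their backs; the gripper's body (75 mm by 187 mm) begins 45 mm behind the grasp point.
Start: joints at [1.316, 0.689, -0.195, 1.565, 0.157, 0.902, -0.215], TCP at [0.178, -0.599, 0.257] pointing down, gripper open.
Joint ranges: [-3.01, 3.01], [-0.46, 2.08], [-1.47, 1.51], [0.13, 2.56], [-1, 4.14], [0.04, 2.09], [-2.66, 2.66]. Speed limits (rad/s): [2.57, 2.57, 3.14, 3.14, 3.14, 3.14, 3.14].

## Interface

Orientations are given as a unit quaternion [x, y, z, w].
In Python, from plant import r gives the robot as it stands.
- The arm moves only by the tool play_rows, never from a script. Its arguments are lists of equal length, an entry for each row: "translation": the shift along the tool's x, y, z in m, a list of three; "delta_rot": the turn, a rotation vector about the tool's x, y, z in degrees, a list of three; "grip": the opening, from -1 (shut) to 1 (fully open). In form: {"translation": [[x, y, z], ...], "delta_rot": [[rx, ry, rz], ...], "grip": [grip, ...]}. A call has 1 to 20 rows; each row shifts and turns the commanded pose from where the row before left it, along the tool's axes as they then stand; what a row does not reach is not made up. A row lasts 1/8 s, in which the tool goes at most 62.5 mm and 10.7 degrees, less where a joint would pass 70% of its speed; a pose out of reach is approached as far as the arm can. A call with a gripper value outside its range is refused whole. The fingers move at their own pace and stop on an object; "squeeze" is the grip in N (left out, the last holds). Time passes only in rows, so rows that do not move let the fingers close. It gives the time, the measured TCP pose, the force, the opening and the grip force at its end, in the units of the state.
- r.get_state(): the state, without advancing time (a new reading comes with each control period).
- r.snapshot(name): name is "scene" or "side" or "wrist"; returns the picture (400x640x3 uint8, blue, green, red); there is no depth.
- r.get_calibration(name): a dict with "intrinsics" (3x3 intrinsics, pixels), "k1" (the pictures are not rectified: a ray, as slopes to the right and down, at radius r is drawn at 1 + k1 r^2 times it, then the intrinsics apply), "eye" and "rotation" of the camera in the world. Camera axes: x right, y up, looking along -z (the intrinsics and any distortion apply to the point x, -y, -z); pixel columns grow to the right and rows downward; lengths in m; the calibration is good to about 2 mm. A picture is of the moment at which its call begins: read the wrist's pose just before it. get_calibration takes no time and is no camera call; for the wrist camera it gives the pose at the moment of the call.
- r.finish_job(): hands the job in; it is judged then, once.
Trained networks look in the newest picture that a camera, given by its name, has taken for a name from the list of things; names that differ only in an ending like _2 or _b are one class to them, and where a whole thing is asked for, a point or a joint stands for the part that bears it (a point fixed in the world has none). Each returns a list of dicts, best first, with "confidence" (0 to 1); they miss things now and then, are a little off and sometimes report something else, mostly with a low value. They report only what shows in the picture. A call takes as long as a camera call. They do not tell look-alikes from the thing itself.
- r.look_for(camera, target): "point" ([x, y, z] in m, in world coordinates, good to about 4 mm: the middle of the surface that is visible of it).
- r.silhouettes(camera, target): "pixels" (400x640 bool, what is visible of it).
The state is a dict: "clock": time; "q": joint angles; "qd": joint speeds; "joint_torque": joint torques, N m; "tool_pos": TCP position; "eef_rot": TCP orientation; "contact_force": force on the tool from outside, world axes, zero at the start; "moment": the same for the moment, N m; "opening": opening from 0.0 (shut) to 1.0 (fully open); "finger_force": force on a finger pad.
Only numpy, scipy, OpenCV 4.12 (cv2) and the standard library are available. Lean on these libraries where they do the work, as an engineer would, in place of code of your own. Each camera call takes 0.05 s, during which the arm holds its last target. There are 200 camera calls.

## Task

Check the angle gauge before it is used to set a specimen tilt: pick it up by its black grip, stand the middle of its foot on the taller bump of the steel stud on the wooden offcut so that the sprung stud gives a little but is not pushed down to its stop, and rock the gauge sideways, dial upright, until its swinging pointer comes to rest on the small index tab. Finish while still holding it there on the stud, pointer still, for a colleague to read; do not let go. Press gently, do not drop or tip the gauge over, and leave the glassware and other things on the bench where they are.

Things in the scene. Friction and masses are not known exactly. Their poses are not given: they have to be found in the camera images.
- gauge: Upright angle gauge, about 0.4 kg, on the bench. Origin: centre of the underside of its foot (36 x 120 x 12 mm, x y z). z up, y along the foot, x out of the white dial, which faces away from the robot (x within 0.4 rad of world x). Dial frame 124 mm wide, to 142 mm high; on it a black grip block, 26 mm in x, 36 mm in y, from z = 142 to 184 mm: grip across y so it cannot turn in the grip.
- gauge_foot (a point): The gauge's origin, centre of the underside of its foot.
- gauge_grip (a point): Point inside the black grip block on the gauge's z axis, 162 mm above its origin: a good place for the TCP.
- pointer (a joint): Angle (rad) of the pointer about the gauge's x axis, pivot 118 mm above the gauge's origin. It hangs by its weight and swings freely, settling in about 1.5 s. 0 when the gauge is upright, positive with the tip towards the gauge's +y. Leaning the gauge's top towards its own +y by an angle makes the pointer read plus that angle. Limits +-0.62.
- tab (a joint): Angle (rad) of the index tab, a black 12 mm square at the dial's lower edge just below the pointer's tip; same pivot and sign as joint pointer. It is stiff and stays as set, 0.16 to 0.40 rad to the +y side. This is the mark: the aim is pointer = tab.
- pointer_tip (a point): Tip of the dark pointer, 85 mm from the pivot, 8 mm in front of the gauge's middle plane.
- tab_mark (a point): The mark: the point 85 mm from the pivot at the index tab's upper edge, where the pointer tip should come.
- stud_block: Wooden offcut, 75 mm along x, 95 mm along y, 45 mm high, fixed to the bench (within about 0.4 rad of the world axes), carrying the steel stud. Origin: centre of its underside. A low steel sleeve (36 mm wide, 12 mm high) stands on its middle, then the stud.
- stud_top (a point): Crest of the taller bump of the uneven stud, over the middle of the offcut, 100 mm above the bench at rest; sinks with the stud. The bump is an upright pin, 22 mm across, with a round top of 11 mm radius. A second bump (16 mm across, 8 mm lower) stands 26 mm away towards the offcut's -y; a flat bar 23 mm below the crest joins them.
- stud (a joint): How far the stud is pushed down (m): 0 at rest up, 0.012 at its stop. It starts to give at about 1 N, then takes about 0.45 N more per mm.
- dish_small: Bystander: clear round dish, 52 mm wide, 14 mm high, origin under its centre. Leave alone.
- dish_a: Bystander: clear round dish, 90 mm wide, 14 mm high. Leave alone.
- dish_b: Bystander: clear round dish, 84 mm wide, 14 mm high. Leave alone.
- vial: Bystander: small jar with black cap, 34 mm wide, 55 mm high. Leave alone.
- beaker: Bystander: glass beaker, 56 mm wide, 75 mm high. Leave alone.
- slide_box: Bystander: cardboard slide box, 78 x 55 x 30 mm. Leave alone.
- ink_pot: Bystander: amber stain bottle, 64 mm wide, 50 mm high. Leave alone.
There are look-alikes about, which are no part of the job. Leave any purple or yellow look-alike of the stud_block alone.

How it is judged:
By the outcome, as a careful person would: the job done as asked, in the order asked, and still so for the second after the job is handed in, while the arm keeps its last pose, push and grip.
It also fails if it takes over 42 s, if anything falls off the work surface, if the arm or the gripper's body presses on something with over 40 N, if the wrist force passes 120 N, or if a joint passes its speed limit or range.

## Working session

There is one attempt and no reset: what is moved stays moved. The work goes in short steps, Python scripts to look and compute and a tool call to move; the robot and the scene stay as the last step left them, time stands still between calls to the robot, and variables do not carry over. Pictures are saved under pics/ and viewed, at most 10 in all, crops included, and the job is handed in when it is done.

Besides the shell and the picture viewer there is one more tool, called after ">>>" as name(argument=value, ...) on one line, values as JSON. play_rows: Moves the arm, as the interface text tells. Its arguments: {"type":"object","properties":{"translation":{"type":"array","items":{"type":"array","items":{"type":"number"}}},"delta_rot":{"type":"array","items":{"type":"array","items":{"type":"number"}}},"grip":{"type":"array","items":{"type":"number"}},"squeeze":{"type":"number"}},"required":["translation","delta_rot","grip"]}

```bash
ls; mkdir -p pics; cat > h.py <<'E'
import numpy as np, cv2
from scipy.spatial.transform import Rotation as R
from plant import r
def cal(n):
    c=r.get_calibration(n); return [np.array(c['intrinsics']),c['k1'],np.array(c['eye']),c['rotation']]
def rot(q):
    q=np.array(q); return q if q.shape==(3,3) else R.from_quat(q).as_matrix()
def proj(c,p):
    K,k,e,q=c; v=rot(q).T@(np.array(p)-e); x,y=v[0]/-v[2],-v[1]/-v[2]; f=1+k*(x*x+y*y)
    return (K@[x*f,y*f,1])[:2]
def ray(c,uv):
    K,k,e,q=c; d=np.linalg.inv(K)@[uv[0],uv[1],1]; x,y=d[:2]; a,b=x,y
    for _ in range(30):
        f=1+k*(a*a+b*b); a,b=x/f,y/f
    return e, rot(q)@np.array([a,-b,-1.])
def atz(c,uv,z):
    e,d=ray(c,uv); return e+d*(z-e[2])/d[2]
E
python3 - <<'E'
from h import *
ims=[]
for n in ['scene','side','wrist']:
    im=r.snapshot(n); cv2.imwrite(f'pics/{n}0.png',im)
    c=cal(n); print(n,c[0].round(1).tolist(),c[1],c[2].round(3),np.round(c[3],3).tolist())
    for t in ['gauge','gauge_grip','stud_block','stud_top','tab_mark','pointer_tip']:
        print(n,t,[(np.round(d['point'],3).tolist(),round(d['confidence'],2)) for d in r.look_for(n,t)])
print(r.get_state())
E
```

```text
pics
scene [[409.9, 0.0, 320.9], [0.0, 409.9, 195.5], [0.0, 0.0, 1.0]] -0.0559708010771222 [ 1.279 -0.188  0.833] [0.306, 0.229, 0.565, 0.731]
scene gauge [([0.53, -0.227, 0.081], 0.88)]
scene gauge_grip [([0.528, -0.222, 0.085], 0.57)]
scene stud_block [([0.495, 0.194, 0.043], 0.92), ([0.637, 0.23, 0.048], 0.83), ([0.358, 0.177, 0.046], 0.74)]
scene stud_top [([0.345, 0.178, 0.081], 0.58), ([0.632, 0.233, 0.083], 0.58), ([0.49, 0.194, 0.082], 0.5)]
scene tab_mark [([0.484, 0.4, 0.032], 0.29)]
scene pointer_tip []
side [[454.7, 0.0, 322.2], [0.0, 454.7, 203.0], [0.0, 0.0, 1.0]] -0.08786789786325702 [0.193 0.923 1.077] [-0.074, 0.386, 0.906, -0.16]
side gauge [([0.507, -0.205, 0.091], 0.84)]
side gauge_grip [([0.505, -0.204, 0.094], 0.7)]
side stud_block [([0.61, 0.256, 0.045], 0.71), ([0.339, 0.204, 0.046], 0.69), ([0.474, 0.224, 0.043], 0.6)]
side stud_top [([0.623, 0.248, 0.084], 0.72), ([0.338, 0.19, 0.086], 0.7), ([0.477, 0.21, 0.088], 0.51)]
side tab_mark []
side pointer_tip []
wrist [[321.9, 0.0, 319.1], [0.0, 321.9, 196.0], [0.0, 0.0, 1.0]] -0.032256233114544404 [ 0.25  -0.577
[... 159 characters left out ...]
': 1.05, 'q': array([ 1.31576882,  0.68909844, -0.19460504,  1.56527169,  0.15732317,
        0.90247349, -0.2151054 ]), 'qd': array([ 0.00053396, -0.00247092,  0.00058886, -0.00109745, -0.00141962,
       -0.00101617, -0.0004403 ]), 'joint_torque': array([ 5.89889587e-04, -5.27506471e+01, -1.26708806e+00, -1.53748584e+01,
       -5.19622152e-02, -7.15020597e-04,  2.35429127e-05]), 'tool_pos': array([ 0.17805479, -0.59914788,  0.25745139]), 'eef_rot': array([9.89588158e-01, 1.43928013e-01, 1.26432187e-05, 6.63663303e-05]), 'contact_force': array([0.09855587, 0.69890755, 0.14600814]), 'moment': array([ 0.02410516, -0.00860451,  0.05056928]), 'finger_force': 0.0, 'opening': 1.0020250376224429}
```

View pics/scene0.png

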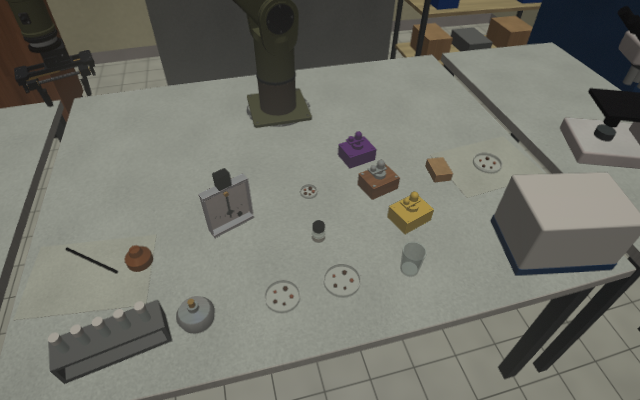

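View pics/side0.png

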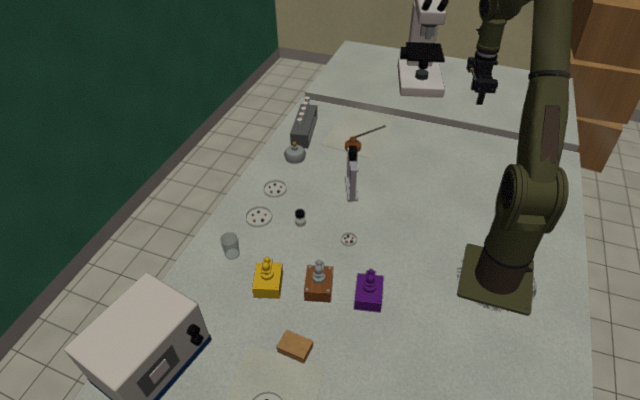

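Both pictures show the gauge at scene (228,205), with its black grip at (222,179). Three things could pass for the stud block: purple (357,150), brown wood (379,178) and yellow (410,212). I choose the brown wooden one. Next is a close crop to check that.

```bash
python3 - <<'E'
from h import *
a=cv2.imread('pics/scene0.png');b=cv2.imread('pics/side0.png')
f=lambda im,x,y,w,h:cv2.resize(im[y:y+h,x:x+w],(400,300),interpolation=cv2.INTER_CUBIC)
o=np.vstack([np.hstack([f(a,180,160,100,75),f(a,345,150,80,60)]),np.hstack([f(b,300,135,100,75),f(b,280,250,80,60)])])
cv2.imwrite('pics/comp.png',o)
c=cal('wrist');s=r.get_state();T=R.from_quat(s['eef_rot']).as_matrix()
print('cam in tool',T.T@(c[2]-s['tool_pos']),'\n',T.T@rot(c[3]))
cs=cal('scene');cd=cal('side')
for p in [[.51,-.21,.184],[.485,.21,.1]]: print(proj(cs,p),proj(cd,p))
E
```

```text
cam in tool [ 0.07510199 -0.00083472 -0.12640216] 
 [[ 1.16905204e-03  9.57075758e-01  2.89835517e-01]
 [ 9.99999081e-01 -9.19696678e-04 -9.96536162e-04]
 [-6.87199840e-04  2.89836416e-01 -9.57075953e-01]]
[226.37620826 168.21937718] [354.65399027 151.4046573 ]
[382.97067932 160.83496186] [316.08377204 266.90379309]
```

View pics/comp.png

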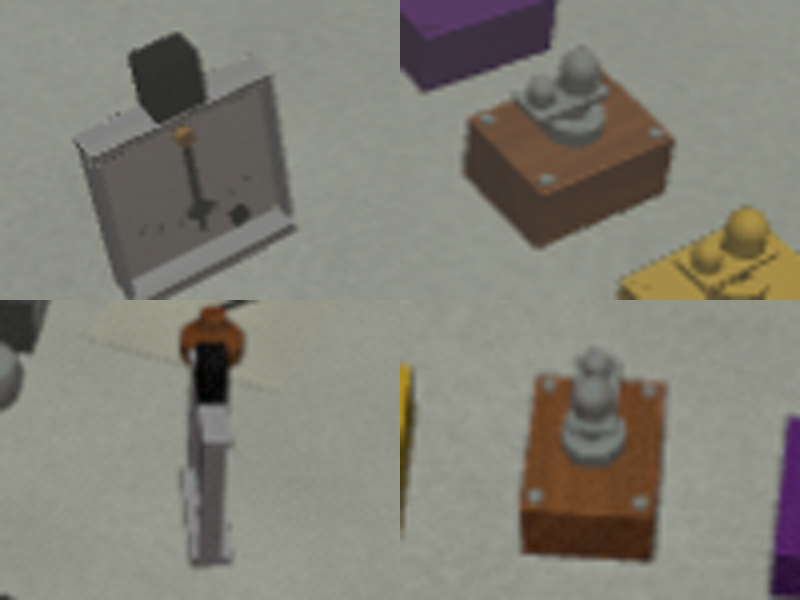

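The crop confirms it: the brown block carries the grey stud. Its taller ball is at scene (381,164) and side (319,269), and the low bump is on its -y side. I'll fit the gauge pose and the stud position now.

```bash
python3 - <<'E'
from h import *
from scipy.optimize import least_squares as LS
S,D=cal('scene'),cal('side')
obs=[(S,(212.5,234.5),(.018,-.06,0)),(S,(254,217.5),(.018,.06,0)),(S,(222,172.5),(0,0,.184)),(D,(348.3,200.5),(.018,.06,0)),(D,(357.5,200),(-.018,.06,0)),(D,(353,147),(0,0,.184))]
def W(p,q): c,s=np.cos(p[2]),np.sin(p[2]); return [p[0]+c*q[0]-s*q[1],p[1]+s*q[0]+c*q[1],q[2]]
res=lambda p:np.concatenate([proj(c,W(p,q))-uv for c,uv,q in obs])
f=LS(res,[.51,-.21,0]);print('gauge',f.x,f.fun.round(1))
g=f.x
o2=[(S,(381,164.4)),(D,(319.2,269))]
f=LS(lambda p:np.concatenate([proj(c,p)-uv for c,uv in o2]),[.485,.21,.09]);print('ball',f.x,f.fun.round(1))
# block top corners (scene crop /5)
P=[atz(S,(345+x/5,150+y/5),.045)[:2] for x,y in [(66,118),(140,190),(274,140)]];print('corners',np.round(P,3).tolist())
v=P[2]-P[1];print('yaw',np.arctan2(-v[0],v[1]),np.linalg.norm(v),'x-edge',np.linalg.norm(P[0]-P[1]),'centre',(P[0]+P[2])/2)
# tab: coarse
th=[]
for x,y in [(240,214),(203,225),(184,135)]:
    e,d=ray(S,(180+x/4,160+y/4)); n=np.array([np.cos(g[2]),np.sin(g[2]),0]); o=np.array([g[0],g[1],0])+.008*n
    p=e+d*(n@(o-e))/(n@d)-o; th.append((p@[-n[1],n[0],0],p[2]))
print(np.round(th,4).tolist(), [np.arctan2(a,.118-b) for a,b in th[:2]])
E
```

```text
gauge [ 0.51766584 -0.2260473   0.32490393] [ 0.4  1.7 -0.   0.2 -2.1 -1.1 -1.3  1.2  0.   1.8  0.9  1.1]
ball [0.48002129 0.20557186 0.08554942] [-0.8 -0.5 -0.7  0.5]
corners [[0.461, 0.15], [0.528, 0.171], [0.508, 0.259]]
yaw 0.22191953706261466 0.09086305401821435 x-edge 0.0699299228642653 centre [0.48482047 0.20462098]
[[0.0267, 0.0273], [0.0007, 0.0321], [0.0009, 0.1153]] [np.float64(0.2868371393614079), np.float64(0.007652828229705389)]
```

>>> play_rows(translation=[[0.02, -0.01, -0.008], [0.038, -0.0195, -0.008], [0.039, -0.0195, -0.008], [0.039, -0.0195, -0.008], [0.039, -0.0195, -0.008], [0.039, -0.0195, -0.008], [0.039, -0.0195, -0.008], [0.039, -0.0195, -0.007], [0.039, -0.0195, 0], [0.039, -0.0195, 0], [0.039, -0.0195, 0], [0.039, -0.0195, 0], [0.039, -0.0195, 0], [0.039, -0.0195, 0], [0.02, -0.01, 0], [0, 0, 0]], delta_rot=[[0, 0, 0], [0, 0, 0], [0, 0, 0], [0, 0, 0], [0, 0, 0], [0, 0, 0], [0, 0, 0], [0, 0, 0], [0, 0, 0], [0, 0, 0], [0, -7, -2], [0, -8, 0], [0, -8, 0], [0, -8, 0], [0, 0, 0], [0, 0, 0]], grip=[1, 1, 1, 1, 1, 1, 1, 1, 1, 1, 1, 1, 1, 1, 1, 1])

```text
clock: 3.05
tool_pos: [0.6129, -0.1778, 0.2794]
eef_rot: [0.951, 0.157, -0.264, 0.042]
contact_force: [-0.3, -0.5, 0.6]
opening: 1.001
finger_force: 0.0
```

```bash
python3 - <<'E'
from h import *
s=r.get_state();T=R.from_quat(s['eef_rot']).as_matrix()
print(T.T@(np.array([.612,-.194,.19])-s['tool_pos']))
c=cal('wrist');im=r.snapshot('wrist');cv2.imwrite('pics/w1.png',im)
E
```

```text
[0.04086184 0.01540862 0.07972432]
```

View pics/w1.png

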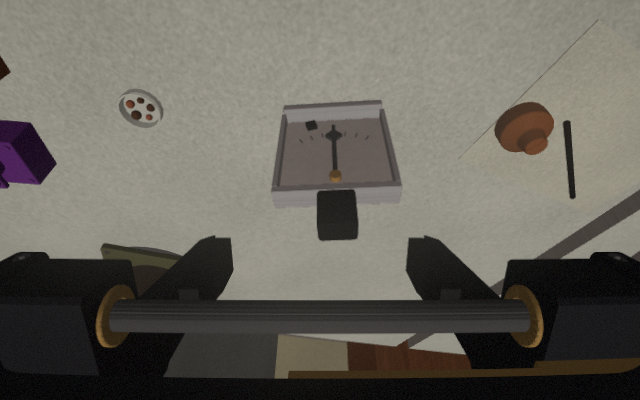

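The wrist view is upside down. It shows the dial from the front: pivot (335,176), pointer tip (334,126), tab (311,125) and grip (337,215). I'll go closer to measure it.

>>> play_rows(translation=[[0.012, 0.004, 0.02], [0.015, 0.004, 0.025], [0.014, 0.004, 0.025], [0, 0, 0], [0, 0, 0]], delta_rot=[[0, 0, 0], [0, 0, 0], [0, 0, 0], [0, 0, 0], [0, 0, 0]], grip=[1, 1, 1, 1, 1])

```text
clock: 3.72
tool_pos: [0.6156, -0.1931, 0.2018]
eef_rot: [0.952, 0.154, -0.262, 0.043]
contact_force: [-0.2, 0.5, -1.1]
opening: 1.001
finger_force: 0.0
```

```bash
python3 - <<'E'
from h import *
c=cal('wrist');im=r.snapshot('wrist');np.save('w2.npy',np.array(c,dtype=object),allow_pickle=True);cv2.imwrite('pics/w2full.png',im)
u=proj(c,[.5177+.0,-.226,.08]).astype(int);print(u)
x,y=max(u[0]-100,0),max(u[1]-75,0);print(x,y)
cv2.imwrite('pics/w2.png',cv2.resize(im[y:y+150,x:x+200],None,fx=4,fy=4,interpolation=cv2.INTER_CUBIC))
E
```

```text
[319 212]
219 137
```

View pics/w2.png

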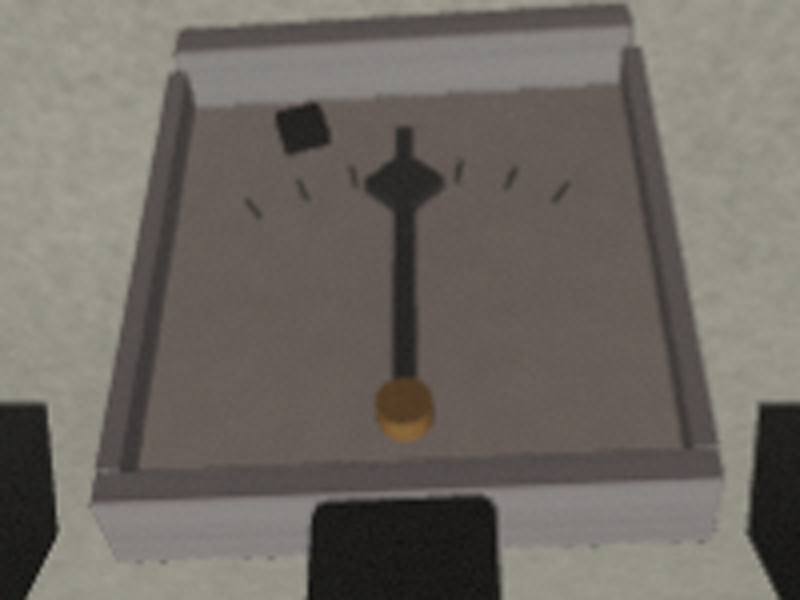

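```bash
cat > fit.py <<'E'
from h import *
from scipy.optimize import least_squares as LS
c=list(np.load('w2.npy',allow_pickle=True)); U=lambda x,y:np.array([219+x/4-.4,137+y/4-.4])
def W(p,q): a,s=np.cos(p[2]),np.sin(p[2]); return [p[0]+a*q[0]-s*q[1],p[1]+s*q[0]+a*q[1],q[2]]
o=[((180,30),(.018,.06,0)),((630,8),(.018,-.06,0)),((178,52),(.018,.06,.012)),((632,25),(.018,-.06,.012)),((404,128),(.008,0,.033))]
f=LS(lambda p:np.concatenate([proj(c,W(p,q))-U(*u) for u,q in o]),[.5177,-.226,.325]);g=f.x
print(g,f.fun.round(1))
for d in (.005,.008):
    n=np.array([np.cos(g[2]),np.sin(g[2]),0])
    for u in [(309,150),(303,128),(404,128),(404,405)]:
        e,v=ray(c,U(*u));O=np.array([g[0],g[1],0])+d*n;p=e+v*(n@(O-e))/(n@v)-O
        a,b=p@[-n[1],n[0],0],p[2];print(d,u,round(a,4),round(b,4),'ang',round(np.arctan2(a,.118-b),3),'rad',round(np.hypot(a,.118-b),4))
s=r.get_state();T=R.from_quat(s['eef_rot']).as_matrix();print(T.T@(np.array([g[0],g[1],.162])-s['tool_pos']))
E
python3 fit.py
```

```text
[ 0.52149957 -0.22548664  0.39081312] [-0.5 -0.7  0.3 -1.4 -1.4  1.1  1.2  1.6  0.4 -0. ]
0.005 (309, 150) 0.0247 0.0361 ang 0.293 rad 0.0855
0.005 (303, 128) 0.0266 0.0278 ang 0.287 rad 0.094
0.005 (404, 128) 0.0006 0.0298 ang 0.006 rad 0.0882
0.005 (404, 405) 0.0007 0.1153 ang 0.265 rad 0.0028
0.008 (309, 150) 0.0241 0.0393 ang 0.298 rad 0.0823
0.008 (303, 128) 0.0261 0.0311 ang 0.292 rad 0.0907
0.008 (404, 128) 0.0004 0.033 ang 0.004 rad 0.085
0.008 (404, 405) 0.0005 0.1174 ang 0.752 rad 0.0008
[-0.06559786  0.00130813  0.08533827]
```

>>> play_rows(translation=[[-0.012, 0, -0.02], [-0.0155, 0, -0.0257], [-0.004, 0, -0.006], [0, 0, 0], [0, 0, 0], [0, 0, 0], [-0.02, -0.001, 0], [-0.03, -0.001, 0], [-0.03, -0.001, 0], [-0.019, -0.001, 0.01], [0, 0, 0], [0, 0, 0]], delta_rot=[[0, 0, 0], [0, 7, 0], [0, 8, 0], [0, 8, 0], [0, 8, 0], [0, 0, -3], [0, 0, 0], [0, 0, 0], [0, 0, 0], [0, 0, 0], [0, 0, 0], [0, 0, 0]], grip=[1, 1, 1, 1, 1, 1, 1, 1, 1, 1, 1, 1])

```text
clock: 5.28
tool_pos: [0.5223, -0.2243, 0.2508]
eef_rot: [0.982, 0.187, 0.001, -0.0]
contact_force: [0.1, 0.9, -0.2]
opening: 1.003
finger_force: 0.0
```

```bash
python3 - <<'E'
from h import *
s=r.get_state();T=R.from_quat(s['eef_rot']).as_matrix();print(s['tool_pos'],T.round(3).tolist(),'yaw',np.arctan2(T[1,0],T[0,0]))
print(T.T@(np.array([.5215,-.2255,.162])-s['tool_pos']))
c=cal('wrist');im=r.snapshot('wrist');cv2.imwrite('pics/w3.png',im)
for t in ['gauge_grip','gauge']: print([(np.round(d['point'],3),d['confidence']) for d in r.look_for('wrist',t)])
E
```

```text
[ 0.52232592 -0.22432198  0.25079995] [[0.93, 0.368, 0.002], [0.368, -0.93, 0.001], [0.003, -0.0, -1.0]] yaw 0.37660142382115785
[-0.00145015  0.0008244   0.08879594]
[(array([ 0.529, -0.223,  0.135]), 0.93)]
[(array([ 0.526, -0.222,  0.142]), 0.56)]
```

View pics/w3.png

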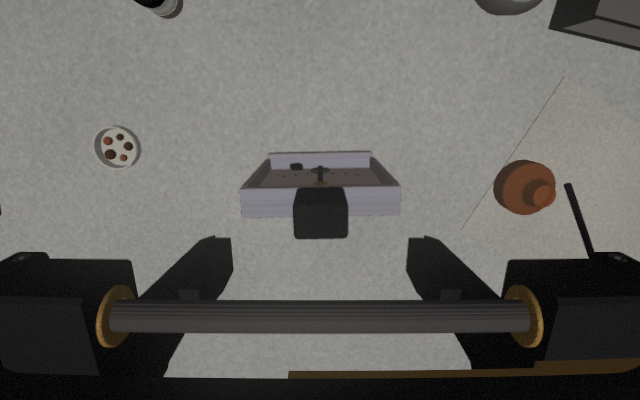

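The grip block sits at (320,213), centred between the fingers, and the frame edges are level, so the yaw is aligned. A quick x check from the block's top edges (rows ~190 and 238) comes next.

```bash
python3 - <<'E'
from h import *
c=cal('wrist');y=.377
im=cv2.imread('pics/w3.png',0);print(im[180:250:2,320].tolist());print(im[212,280:360:2].tolist())
for a in [(.013,0,.184),(-.013,0,.184),(.013,0,.142),(0,.018,.184),(0,-.018,.184)]:
    print(a,proj(c,[.5215+np.cos(y)*a[0]-np.sin(y)*a[1],-.2255+np.sin(y)*a[0]+np.cos(y)*a[1],a[2]]).round(1))
E
```

```text
[32, 51, 53, 57, 28, 28, 30, 28, 33, 28, 31, 28, 32, 35, 35, 36, 31, 33, 37, 36, 35, 34, 38, 33, 37, 36, 36, 38, 36, 65, 139, 137, 140, 140, 140]
[127, 127, 125, 128, 127, 125, 106, 31, 37, 37, 34, 32, 37, 36, 36, 35, 39, 36, 36, 35, 31, 35, 36, 33, 34, 34, 37, 36, 33, 31, 32, 33, 35, 34, 95, 127, 127, 126, 127, 127]
(0.013, 0, 0.184) [322.  203.7]
(-0.013, 0, 0.184) [321.9 241.5]
(0.013, 0, 0.142) [321.6 186.4]
(0, 0.018, 0.184) [293.9 222.9]
(0, -0.018, 0.184) [350. 223.]
```

>>> play_rows(translation=[[0, 0.001, 0.015], [0, 0, 0.025], [0, 0, 0.025], [0, 0, 0.015], [0, 0, 0.005], [0, 0, 0], [0, 0, 0], [0, 0, 0], [0, 0, 0], [0, 0, 0], [0, 0, 0], [0, 0, 0]], delta_rot=[[0, 0, 0], [0, 0, 0], [0, 0, 0], [0, 0, 0], [0, 0, 0], [0, 0, 0], [0, 0, 0], [0, 0, 0], [0, 0, 0], [0, 0, 0], [0, 0, 0], [0, 0, 0]], grip=[1, 1, 1, 1, 1, 1, 0.2, -0.2, -0.4, -0.6, -0.6, -0.6], squeeze=30)

```text
clock: 6.92
tool_pos: [0.5209, -0.2255, 0.1645]
eef_rot: [0.982, 0.187, -0.0, -0.001]
contact_force: [-0.8, -0.4, 0.6]
opening: 0.406
finger_force: 29.9
```

>>> play_rows(translation=[[0, 0, -0.01], [0, 0, -0.025], [0, 0, -0.035], [0, 0, -0.035], [0, 0, -0.035], [0, 0, -0.025], [-0.002, -0.015, 0], [-0.004, -0.03, 0], [-0.004, -0.038, 0], [-0.004, -0.038, 0], [-0.004, -0.038, 0], [-0.004, -0.038, 0], [-0.004, -0.038, 0], [-0.004, -0.038, 0], [-0.004, -0.038, 0], [-0.004, -0.038, 0], [-0.004, -0.038, 0], [-0.002, -0.03, 0], [0, -0.018, 0], [0, 0, 0]], delta_rot=[[0, 0, 0], [0, 0, 0], [0, 0, 0], [0, 0, 3], [0, 0, 3], [0, 0, 3], [0, 0, 0], [0, 0, 0], [0, 0, 0], [0, 0, 0], [0, 0, 0], [0, 0, 0], [0, 0, 0], [0, 0, 0], [0, 0, 0], [0, 0, 0], [0, 0, 0], [0, 0, 0], [0, 0, 0], [0, 0, 0]], grip=[-0.6, -0.6, -0.6, -0.6, -0.6, -0.6, -0.6, -0.6, -0.6, -0.6, -0.6, -0.6, -0.6, -0.6, -0.6, -0.6, -0.6, -0.6, -0.6, -0.6])

```text
clock: 9.43
tool_pos: [0.3817, 0.1905, 0.3294]
eef_rot: [0.994, 0.112, -0.002, -0.001]
contact_force: [-0.4, -0.5, -4.4]
opening: 0.402
finger_force: 29.9
```

```bash
python3 - <<'E'
from h import *
s=r.get_state();T=R.from_quat(s['eef_rot']).as_matrix();print(s['tool_pos'],'yaw',np.arctan2(T[1,0],T[0,0]),T[:,2],s['contact_force'],s['moment'])
c=cal('wrist');im=r.snapshot('wrist');cv2.imwrite('pics/w4.png',im);np.save('w4.npy',np.array(c,dtype=object),allow_pickle=True)
print(proj(c,[.482,.205,.089]))
for t in ['stud_top','stud_block']: print([(np.round(d['point'],3),d['confidence']) for d in r.look_for('wrist',t)])
E
```

```text
[0.38167731 0.1904922  0.32938341] yaw 0.22423293469797906 [-0.00331654  0.00139648 -0.99999353] [-0.39110844 -0.50832778 -4.40018815] [-0.06186616  0.0245302   0.0171074 ]
[327.81462743  72.97444814]
[(array([0.48 , 0.194, 0.077]), 0.78)]
[(array([0.483, 0.205, 0.048]), 0.89), (array([0.374, 0.2  , 0.029]), 0.81)]
```

View pics/w4.png

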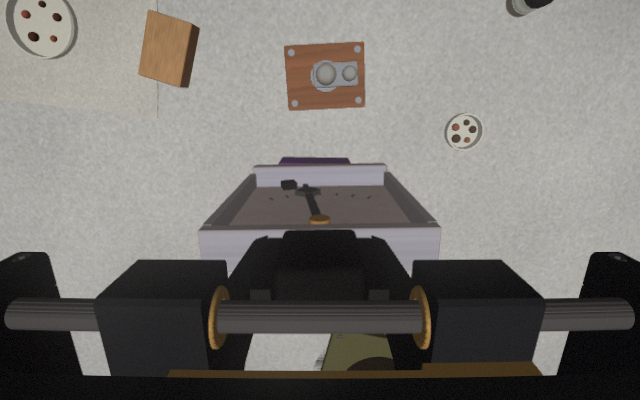

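The view shows the wooden block with the tall ball at (325,75) and the low bump at (350,73). The gauge is firmly held, with the pointer still swinging.

```bash
python3 - <<'E'
from h import *
c=list(np.load('w4.npy',allow_pickle=True))
im=cv2.imread('pics/w4.png')[:130,260:400]
b=atz(c,(325,75),.089);b2=atz(c,(349.5,73),.084)
P=np.array([atz(c,u,.045) for u in [(284.5,46),(363,41),(365.5,106),(289,110)]])
print('ball',b,'small',b2,np.linalg.norm(b2-b),'centre',P.mean(0),[np.linalg.norm(P[i]-P[i-1]).round(4) for i in range(4)])
v=b-b2;print('yaw',np.arctan2(-v[0],v[1]));v=P[0]-P[1];print(np.arctan2(-v[0],v[1]))
g=cv2.cvtColor(im,cv2.COLOR_BGR2GRAY);print(g[75,40:110:1].tolist());print(g[55:95,65].tolist())
S,D=cal('scene'),cal('side');print(proj(S,b),proj(D,b))
for q in [b,[.481,.2055,.089]]:
  b=np.array(q); s=r.get_state();T=R.from_quat(s['eef_rot']).as_matrix();y=.224
  for th in [0,.288]:
    n=np.array([-np.sin(y)*np.sin(th),np.cos(y)*np.sin(th),np.cos(th)]);t=b+(.011+.1645)*n;print(th,t,T.T@(t-s['tool_pos']))
E
```

```text
ball [0.47932651 0.20746896 0.089     ] small [0.48763506 0.18201357 0.084     ] 0.027239842433753218 centre [0.4807279  0.20647732 0.045     ] [np.float64(0.0733), np.float64(0.0922), np.float64(0.074), np.float64(0.0945)]
yaw 0.31549436011764215
0.2845941399579679
[101, 103, 98, 99, 102, 98, 99, 101, 100, 102, 118, 146, 135, 117, 139, 129, 101, 111, 123, 131, 141, 143, 142, 143, 143, 145, 144, 145, 144, 143, 141, 135, 130, 120, 110, 102, 118, 145, 146, 143, 145, 135, 107, 93, 115, 128, 136, 139, 143, 141, 142, 141, 141, 137, 129, 116, 119, 114, 103, 101, 102, 99, 100, 97, 119, 162, 178, 175, 174, 172]
[100, 98, 100, 99, 101, 137, 144, 119, 109, 119, 129, 137, 143, 144, 146, 145, 144, 145, 144, 144, 145, 143, 141, 140, 135, 131, 122, 111, 99, 86, 106, 123, 110, 151, 146, 148, 139, 91, 97, 94]
[380.9334353  162.70944628] [318.43318685 269.27874492]
0 [0.47932651 0.20746896 0.2645    ] [0.09824507 0.00191269 0.06503107]
0.288 [0.46825366 0.25607176 0.25727183] [ 0.09797887 -0.04792973  0.07229393]
0 [0.481  0.2055 0.2645] [0.09945232 0.00419741 0.0650269 ]
0.288 [0.46992715 0.2541028  0.25727183] [ 0.09918611 -0.04564501  0.07228977]
```

Ball at about (0.4805, 0.2065), confirmed by all three cameras to within 2 mm; block yaw ≈ 0.29. Moving above the stud.

>>> play_rows(translation=[[0.01, 0.001, 0], [0.02, 0.003, 0], [0.025, 0.003, 0], [0.025, 0.004, 0], [0.014, 0.002, 0], [0.005, 0, 0.01], [0, 0, 0.02], [0, 0, 0.015], [0, 0, 0.01], [0, 0, 0], [0, 0, 0]], delta_rot=[[0, 0, -2], [0, 0, -2], [0, 0, 0], [0, 0, 0], [0, 0, 0], [0, 0, 0], [0, 0, 0], [0, 0, 0], [0, 0, 0], [0, 0, 0], [0, 0, 0]], grip=[-0.6, -0.6, -0.6, -0.6, -0.6, -0.6, -0.6, -0.6, -0.6, -0.6, -0.6])

```text
clock: 10.95
tool_pos: [0.4827, 0.204, 0.2758]
eef_rot: [0.99, 0.144, 0.0, -0.001]
contact_force: [-0.2, -0.4, -3.8]
opening: 0.408
finger_force: 29.9
```

```bash
python3 - <<'E'
from h import *
s=r.get_state();T=R.from_quat(s['eef_rot']).as_matrix();print(s['tool_pos'],'yaw',np.arctan2(T[1,0],T[0,0]),T[:,2],s['contact_force'])
print(T.T@(np.array([.4805,.2065,.2645])-s['tool_pos']))
a=r.snapshot('scene');b=r.snapshot('side')
f=lambda im,x,y:cv2.resize(im[y:y+100,x:x+80],(400,500),interpolation=cv2.INTER_CUBIC)
S,D=cal('scene'),cal('side')
for c in (S,D): print(proj(c,[.4805,.2065,.1]),proj(c,s['tool_pos']-.1645*-T[:,2]*-1*-1),proj(c,s['tool_pos']+.1645*T[:,2]))
cv2.imwrite('pics/c5.png',np.hstack([f(a,342,90),f(b,280,200)]))
E
```

```text
[0.48271223 0.20402897 0.27576581] yaw 0.2888348060011239 [ 1.55260054e-04  2.39233921e-03 -9.99997126e-01] [-0.21467334 -0.43068352 -3.79521405]
[-0.00142611 -0.00297345  0.01127135]
[381.20988542 160.01338208] [381.26288696 157.50417767] [381.26288696 157.50417767]
[318.08874949 266.39049853] [317.51547988 263.00016564] [317.51547988 263.00016564]
```

View pics/c5.png

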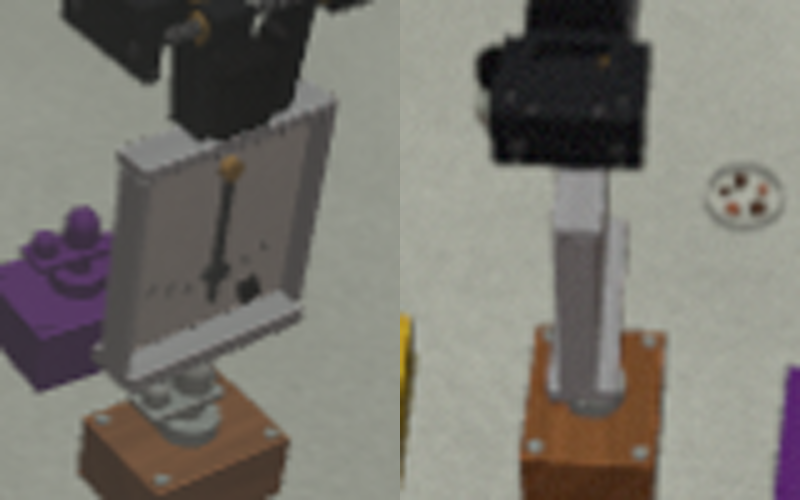

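The gauge hovers squarely over the tall bump: scene crop ball at (190,375), side crop foot over the stud. Next, settle it onto the stud.

>>> play_rows(translation=[[-0.0014, -0.003, 0], [0, 0, 0.004], [0, 0, 0.004], [0, 0, 0.002], [0, 0, 0.002], [0, 0, 0.002], [0, 0, 0.001], [0, 0, 0], [0, 0, 0]], delta_rot=[[0, 0, 0], [0, 0, 0], [0, 0, 0], [0, 0, 0], [0, 0, 0], [0, 0, 0], [0, 0, 0], [0, 0, 0], [0, 0, 0]], grip=[-0.6, -0.6, -0.6, -0.6, -0.6, -0.6, -0.6, -0.6, -0.6])

```text
clock: 12.18
tool_pos: [0.4804, 0.2063, 0.2605]
eef_rot: [0.99, 0.144, -0.0, -0.001]
contact_force: [-0.6, -0.6, -2.7]
opening: 0.405
finger_force: 29.9
```

```bash
cat > st.py <<'E'
from h import *
F=[];C=cal('scene')
for i in range(8): 
    r.snapshot('scene'); s=r.get_state(); F.append(s['contact_force'])
T=R.from_quat(s['eef_rot']).as_matrix();print(s['clock'],s['tool_pos'],'yaw',np.arctan2(T[1,0],T[0,0]),'zax',T[:,2],'F',np.mean(F,0),np.std(F,0))
gx=T[:,0];gz=-T[:,2];print('lean',np.arctan2(-T[2,1]*-1*-1,gz[2]),'xpitch',gx[2]); foot=s['tool_pos']-.1645*gz; print('foot',foot,'ball by foot',foot-.011*gz)
E
python3 st.py
```

```text
12.575 [0.48037909 0.20633816 0.26036841] yaw 0.2887693650322139 zax [-5.51817141e-04  1.91873735e-03 -9.99998007e-01] F [-3.21427687e-04 -5.72728317e-01 -1.81393816e+00] [0.41756322 0.41645771 0.39761454]
lean 0.0019964359443904243 xpitch 1.7434983697169168e-05
foot [0.48028832 0.2066538  0.09586874] ball by foot [0.48028225 0.2066749  0.08486876]
```

Foot on the stud, sunk about 3–4 mm. Now rock about the ball centre.

>>> play_rows(translation=[[0, -0.00505, 0.0001], [0, -0.00505, 0.0001], [0, -0.00505, 0.0001], [0, -0.00505, 0.0001], [0, -0.00505, 0.0001], [0, 0, 0], [0, 0, 0]], delta_rot=[[-1.65, 0, 0], [-1.65, 0, 0], [-1.65, 0, 0], [-1.65, 0, 0], [-1.65, 0, 0], [0, 0, 0], [0, 0, 0]], grip=[-0.6, -0.6, -0.6, -0.6, -0.6, -0.6, -0.6])

```text
clock: 13.45
tool_pos: [0.4732, 0.2318, 0.2586]
eef_rot: [0.987, 0.144, 0.011, 0.069]
contact_force: [-1.0, 1.3, -2.1]
opening: 0.4
finger_force: 29.9
```

```bash
python3 st.py
```

```text
13.85 [0.47332539 0.23050727 0.25855639] yaw 0.2884886960657979 zax [ 0.04047658 -0.13511963 -0.99000219] F [-0.23176593  2.10295256 -1.61833534] [0.75406594 0.41832449 0.57514511]
lean -0.14152349683966461 xpitch 0.0003655058398072432
foot [0.47998379 0.20828009 0.09570103] ball by foot [0.48042903 0.20679378 0.084811  ]
```

>>> play_rows(translation=[[0, -0.00505, 0.0001], [0, -0.00505, 0.0001], [0, -0.00505, 0.0001], [0, -0.00505, 0.0001], [0, -0.00505, 0.0001], [0, 0, 0], [0, 0, 0], [0, 0, 0], [0, 0, 0], [0, 0, 0], [0, 0, 0], [0, 0, 0], [0, 0, 0], [0, 0, 0], [0, 0, 0], [0, 0, 0], [0, 0, 0]], delta_rot=[[-1.65, 0, 0], [-1.65, 0, 0], [-1.65, 0, 0], [-1.65, 0, 0], [-1.65, 0, 0], [0, 0, 0], [0, 0, 0], [0, 0, 0], [0, 0, 0], [0, 0, 0], [0, 0, 0], [0, 0, 0], [0, 0, 0], [0, 0, 0], [0, 0, 0], [0, 0, 0], [0, 0, 0]], grip=[-0.6, -0.6, -0.6, -0.6, -0.6, -0.6, -0.6, -0.6, -0.6, -0.6, -0.6, -0.6, -0.6, -0.6, -0.6, -0.6, -0.6])

```text
clock: 15.98
tool_pos: [0.4662, 0.2541, 0.253]
eef_rot: [0.979, 0.142, 0.02, 0.141]
contact_force: [-0.7, 3.2, -1.4]
opening: 0.406
finger_force: 29.9
```

```bash
python3 st.py; python3 - <<'E'
from h import *
s=r.get_state();T=R.from_quat(s['eef_rot']).as_matrix();
a=r.snapshot('scene');w=r.snapshot('wrist')
np.save('w6.npy',np.array(cal('wrist'),dtype=object),allow_pickle=True)
C=cal('wrist');tip=lambda th:s['tool_pos']+T@np.array([.008,0,.1645-.118])+.085*T@np.array([0,-np.sin(th),np.cos(th)])
print('exp wrist tip',[proj(C,tip(t)).round(1) for t in (0,.2,.288,.35)])
u=proj(C,tip(.2)).astype(int);x=max(u[0]-80,0);y=max(u[1]-60,0);print(x,y)
wc=cv2.resize(w[y:y+100,x:x+160],(800,500)[0:2] if 0 else (400,250),interpolation=cv2.INTER_CUBIC)
wc=cv2.resize(w[y:y+75,x:x+100],(400,300),interpolation=cv2.INTER_CUBIC)
x2=x
sc=cv2.resize(a[90:165,342:442],(400,300),interpolation=cv2.INTER_CUBIC)
o=np.hstack([sc,wc]);full=cv2.resize(w,(400,250));b=cv2.resize(r.snapshot('side')[200:300,260:420],(400,250))
cv2.imwrite('pics/c6.png',np.vstack([o,np.hstack([full,b])]))
cv2.imwrite('pics/c6w.png',w);cv2.imwrite('pics/c6s.png',a)
E
```

```text
16.375 [0.4661641  0.25403458 0.25295331] yaw 0.28871819061973436 zax [ 0.08024494 -0.27044294 -0.95938593] F [-0.7763017   2.95447891 -1.74895105] [0.27266816 0.2841115  0.52971633]
lean -0.2859790179670488 xpitch -8.124142945113016e-05
foot [0.4793644  0.20954671 0.09513432] ball by foot [0.48024709 0.20657184 0.08458108]
exp wrist tip [array([320.1, 183.3]), array([299.6, 183.8]), array([290.6, 184.3]), array([284.2, 184.9])]
219 123
```

View pics/c6.png

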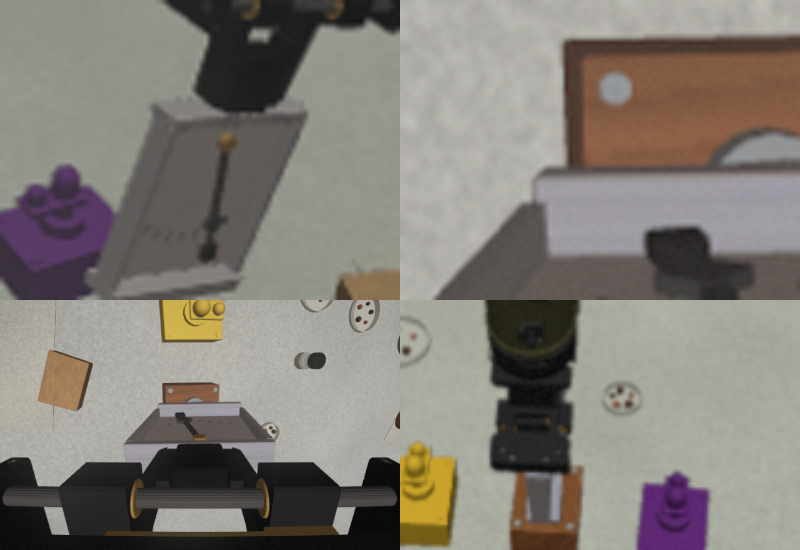

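The pointer lies on or near the tab: scene crop pivot (227,142), diamond (213,225), tab (207,248). I'll use one last precise close-up for fine reading.

```bash
python3 - <<'E'
from h import *
w=cv2.imread('pics/c6w.png');a=cv2.imread('pics/c6s.png')
w2=r.snapshot('wrist');a2=r.snapshot('scene');s=r.get_state();print(s['moment'],s['contact_force'])
print(cv2.absdiff(w,w2)[170:210,270:340].mean(),cv2.absdiff(w,w2)[20:60,270:340].mean())
cv2.imwrite('pics/c7w.png',w2);cv2.imwrite('pics/c7s.png',a2)
f=lambda im,x,y,W,H,k:cv2.convertScaleAbs(cv2.resize(im[y:y+H,x:x+W],None,fx=k,fy=k,interpolation=cv2.INTER_CUBIC),alpha=1.8,beta=-20)
A=f(w2,270,165,80,50,10);B=f(a2,370,112,50,50,6)
o=np.zeros((600,800,3),np.uint8);o[:300,:480]=A[:300,:480];
A=f(w2,275,170,66,50,6);o=np.zeros((600,800,3),np.uint8);o[:300,:396]=A;
B=f(a2,375,115,40,60,10);o[:600,400:]=B;np.set_printoptions(linewidth=250)
cv2.imwrite('pics/c7.png',o)
g=cv2.cvtColor(w2,cv2.COLOR_BGR2GRAY);print(g[176:206,278:332:1][::2])
E
```

```text
[1.35272992 0.2592403  0.07557821] [-0.58885523  3.32862283 -1.62909941]
1.4363095238095238 1.2097619047619048
[[158 156 159 158 158 158 155 157 157 156 157 157 158 158 159 157 157 158 159 158 157 158 155 158 158 157 158 158 159 158 158 158 158 158 157 157 158 158 160 159 160 158 158 160 160 158 160 160 158 160 160 160 160 159]
 [158 159 157 158 159 156 156 157 157 159 158 157 159 157 159 159 158 157 159 159 158 158 160 159 161 160 159 159 159 159 161 160 158 159 160 159 158 160 160 160 158 161 159 158 160 160 160 161 161 163 161 159 161 160]
 [157 157 134 107  92  93  84  67  67  61  47  48  45  39  36  61 111 148 157 160 159 158 158 158 159 161 159 158 159 161 158 160 159 160 158 160 159 161 160 159 159 158 160 158 160 159 160 160 162 160 159 160 160 160]
 [156 137  76  41  38  37  37  37  38  34  38  37  39  38  37  41  38  70 127 156 157 156 157 157 157 156 158 156 156 156 156 157 156 155 157 158 156 156 157 158 159 158 157 158 159 157 158 157 157 160 158 157 156 158]
 [155 138  74  39  36  45  44  43  41  43  42  41  39  42  42  46  42  44  99 155 156 153 155 156 155 157 155 156
[... 1596 characters left out ...]
9  90  91  91  91  88  89  90  89  88  90]
 [ 91  92  90  93  91  91  91  90  92  92  90  87  90  87  88  88  90  82  56  43  41  41  42  41  37  43  44  47  61  81  87  91  90  88  88  89  89  91  91  92  90  90  89  92  88  90  89  89  85  88  90  89  89  88]
 [ 91  92  92  90  91  91  90  89  88  89  89  90  90  88  91  92  89  90  84  71  49  41  40  40  40  42  40  45  42  46  64  86  89  89  89  88  89  90  89  90  88  90  89  89  89  89  88  90  88  90  88  87  86  89]
 [ 91  91  90  90  95  91  91  89  91  90  92  91  90  89  92  87  92  87  90  90  83  60  40  43  42  42  40  37  40  44  42  55  78  87  90  88  87  89  86  88  89  89  86  89  91  87  88  87  86  88  87  88  90  88]]
```

View pics/c7.png

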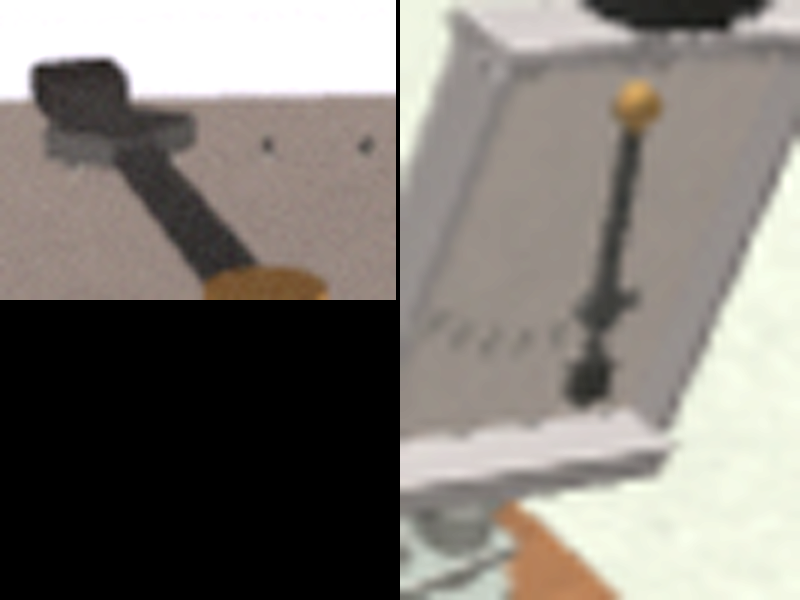

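The pointer's end overlaps the tab in both views: wrist tab at columns 281–296, scene tab centre (587,380) with the pointer line reaching about 590. Lastly, a numeric check from the wrist view, where parallax is negligible.

```bash
python3 - <<'E'
from h import *
s=r.get_state();T=R.from_quat(s['eef_rot']).as_matrix();c=cal('wrist')
def pl(u,d):
    e,v=ray(c,u);e=T.T@(e-s['tool_pos']);v=T.T@v;p=e+v*(d-e[0])/v[0]
    return -p[1],.1645-p[2]   # gauge y,z
P=np.array([pl((u+.0,v),.008) for u,v in [(298.3,196),(299.6,198),(301,200),(302.9,202),(304.4,204)]])
k=np.polyfit(P[:,1],P[:,0],1);print(P.round(4).tolist(),'pointer',-np.arctan(k[0]),'pivot y at .118',np.polyval(k,.118))
for d in (.003,.006,.008):
  for u in [(288.3,182.5),(289,185)]:
    a,b=pl(u,d);print(d,u,round(a,4),round(b,4),'tab',np.arctan2(a,.118-b),'rad',np.hypot(a,.118-b))
E
python3 st.py
```

```text
[[0.0158, 0.0694], [0.0146, 0.0743], [0.0134, 0.0789], [0.0118, 0.0834], [0.0106, 0.0878]] pointer 0.27848310914546626 pivot y at .118 0.0020273023257726328
0.003 (288.3, 182.5) 0.0285 0.0111 tab 0.2600936981591737 rad 0.11065701055199435
0.003 (289, 185) 0.0271 0.0198 tab 0.26880397970874537 rad 0.10185803048589408
0.006 (288.3, 182.5) 0.0273 0.0227 tab 0.2792084404256588 rad 0.09912200956651808
0.006 (289, 185) 0.026 0.0311 tab 0.29035861698595034 rad 0.09070875306519699
0.008 (288.3, 182.5) 0.0266 0.0305 tab 0.2946266160524131 rad 0.09145635583438087
0.008 (289, 185) 0.0252 0.0386 tab 0.3079283359881137 rad 0.08330453285210833
17.025 [0.46615381 0.25404308 0.25294858] yaw 0.2886954850681666 zax [ 0.08021748 -0.27045895 -0.95938371] F [-0.39762576  2.91997769 -1.78194175] [0.68614673 0.42482388 0.32202333]
lean -0.285986870105311 xpitch -0.00010675410201893554
foot [0.47934959 0.20955258 0.09512995] ball by foot [0.48023198 0.20657753 0.08457673]
```

```bash
python3 -c "
from plant import r
print(r.finish_job())"
```

```text
the job is handed in; nothing more can be done
None
```

I handed the job in with the gauge still gripped on the wooden block's taller bump. By arm pose the stud is sunk about 4–5 mm of its 12 mm. The gauge leans about 0.286 rad and the still pointer overlaps the tab (read at 0.28–0.29 rad). I did not trace a steady sideways force of about 3 N that appeared when I leaned it.

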